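# Slide the riser's shelf board home into its locating notches

### The arm

A 6-joint arm with a two-finger parallel gripper is mounted at the origin on a cart in front of the work surface, level with it; the furniture and walls round the work are solid. World frame = base frame: x ahead of the robot, y to its left, z up, the work surface at z = 0. Lengths are in m, angles in rad, forces in N, time in s.
With the tool pointing down it reaches from about 0.325 to 0.9 m from the base axis. Payload 6.1 kg.
Tool frame: the origin (TCP) lies midway between the tips of the shut fingers; the grasp point (between the pads) lies 19 mm behind it; x points along the fingers, y is the direction in which the jaws open and shut, and the axes are right-handed (so a half turn about x gives the same grasp; the last joint's range is limited). The gripper opens to 85 mm and grips with 20 to 120 N. Pads are 22 mm wide; open, the fingers measure 114 mm over their backs; the gripper's body (76 mm by 85 mm) begins 54 mm behind the grasp point. The pads swing forward as they close: fully open they stand 13 mm farther back than shut.
Start: joints at [-1.408, 0.22, 1.526, -0, 1.395, -0.126], TCP at [0.178, -0.599, 0.231] pointing down, gripper open.
Joint ranges: [-2.98, 2.98], [-0.91, 2.08], [0.09, 2.57], [-1.24, 4.39], [0.2, 2.65], [-2.68, 2.68]. Speed limits (rad/s): [2.57, 2.57, 3.01, 3.14, 3.14, 3.14].

### API

Orientations are given as [roll, pitch, yaw] about the fixed x, y, z axes, in that order (R = Rz(yaw) Ry(pitch) Rx(roll)).
In Python, from plant import movep, move_l, set_joints, gripper_to, hold, inverse_kinematics, observe, get_image, get_calibration, Unreachable, job_done gives the robot as it stands. Calls block until the motion is done:
- movep(position, orientation): joint-space move of the TCP to a pose.
- move_l(position, feed=0.15, rotation=None, max_force=None): straight line of the TCP; rotation=None keeps the orientation; feed is the mean speed in m/s. With max_force (N) it stops when the force on the tool has changed by that much, and returns True; else False.
- set_joints(angles): joint-space move.
- gripper_to(opening, f_grip=None): finger opening in m; f_grip is the grip in N (None keeps the last); returns when the fingers have stopped.
- hold(seconds).
- inverse_kinematics(position, orientation): joint angles nearest the present ones, or None.
- observe(): the state.
- get_image(name): name is "scene" or "top"; returns (picture, depth): 384x512x3 uint8, red, green, blue; 384x512 float32, m along the optical axis (not along the pixel's ray), 0 where there is no reading.
- get_calibration(name): a dict with "intrinsics" (3x3 intrinsics, pixels), "world_from_camera" (4x4, takes a point from camera to world coordinates). Camera axes: x right, y down, z forward; pixel columns grow to the right and rows downward; lengths in m; the calibration is good to about 2 mm. A picture is of the moment at which its call begins. get_calibration takes no time and is no camera call.
A pose or a line that the arm cannot do raises Unreachable and nothing moves.
- job_done(): hands the job in, once; it reports no verdict.
The state is a dict: "time_s": time; "q": joint angles; "joint_velocities": joint speeds; "joint_torque": joint torques, N m; "eef_pos": TCP position; "tcp_rot": TCP orientation; "ft_force": force on the tool from outside, world axes, zero at the start; "torque": the same for the moment, N m; "opening": finger opening in m.
Only numpy, scipy, OpenCV 4.12 (cv2) and the standard library are available. Lean on these libraries where they do the work, as an engineer would, in place of code of your own. Each camera call takes 0.05 s, during which the arm holds its last target.

### The job

The white shelf board of the low bottle riser on the bench has been left slid back on its rails. With the closed fingertips push against the outer face of the upright lip at its end and slide the board along the rails until it drops into the locating notches and lies flat on the rails, then back off. Only push it: do not pinch or lift the board, and leave the bottles, beaker and stopwatch where they stand.

Things in the scene. Friction and masses are not known exactly. Their poses are not given: they have to be found in the camera images.
- riser: low grey metal riser frame fixed to the bench, 270 (x) x 133 (y) x 52 mm; origin mid-foot on the bench top, z up. Rails along x at y = +-55 mm, 14 mm wide, crown at z = 40 mm, each with an outer guide flange up to z = 52 mm (inner faces y = +-62.5). Between the rails it is open, 96 mm wide, but for two low ties (top z = 15 mm) at x = +-115. The board is slid in the riser's +x direction.
- seat (a point): point of the riser (x 45, y 0, z 40 mm in its frame, same axes) where the board's origin lies when it has dropped home
- front_notch (a point): middle between the two forward notches, at crown height (x 100, y 0, z 40 mm of the riser). Each rail has two notches cut in its crown, 19 mm long along x, 10 mm deep, with square walls, centred at x = -10 and x = +100 mm
- shelf_board: loose white plastic board 150 (x) x 122 x 10 mm, about 0.3 kg; origin mid-underside, z up, x along the riser's x, 1.5 mm play to each flange. Four lugs, 14 mm long (x), 8 mm high, below it at x, y = +-55 mm ride on the crowns: underside at z = 48 mm while sliding, 40 mm when home. Starts 45 to 85 mm short of the seat; no lug meets a wrong notch on the way.
- push_face (a point): middle of the outer face of the upright lip, at x -75, y 0, z +11 mm of the board, facing its -x: 122 mm wide, 22 mm high, from the underside up; free behind. Sliding takes 1 to 4 N, a little more at first touch. Pushed slowly (20 mm/s or less) the lugs drop 8 mm into the notches, whose walls then stop the board: the push force rises steeply. Pushed fast it can jump the notches.
- small_bottle: white sample bottle, 34 mm across, 68 mm high, standing on the bench beside the riser on its +y side; origin under its centre; bystander
- big_bottle: white sample bottle, 42 mm across, 85 mm high, on the bench; origin under its centre; bystander
- beaker: clear glass beaker, 55 mm across, 70 mm high, on the bench; origin under its centre; bystander
- watch: black stopwatch lying on the bench, 82 x 58 x 16 mm; origin under its centre; bystander

How it is judged:
On the way:
1. the fingertips push the board along the rails from outside its lip (at least 15 mm of the way) (distance of shelf_board from where it was at the start of the episode above 0.015 m and contact force between the fingers and shelf_board above 0.2 N and x of the grasp point in the frame of shelf_board below -0.07 m), for 0.05 s.
At the end, for the whole second after the job is handed in: the board lies flat at rest with its lugs in the notches (underside within 2 mm of the rail tops, within 5 mm of the seat along the rails and 4 mm across, tilt under 0.02 rad); bottles, beaker and stopwatch within 20 mm of where they stood, bottles and beaker upright (z of shelf_board in the frame of seat between -0.002 and 0.002 m and x of shelf_board in the frame of seat between -0.005 and 0.005 m and y of shelf_board in the frame of seat between -0.004 and 0.004 m and angle between shelf_board's own z axis and vertical below 0.02 rad and linear speed of shelf_board below 0.01 m/s and angle between each of small_bottle, big_bottle, beaker's own z axis and vertical below 0.2 rad and distance of each of small_bottle, big_bottle, beaker, watch from where it was at the start of the episode below 0.02 m); the robot touches nothing.
It fails at once if the board is lifted (underside more than 12 mm above its sliding height) (z of shelf_board in the frame of seat above 0.02 m).
It fails at once if the board is tipped up by more than 0.2 rad (angle between shelf_board's own z axis and vertical above 0.2 rad).
It fails at once if a bottle, the beaker or the stopwatch is displaced by more than 20 mm (distance of any of small_bottle, big_bottle, beaker, watch from where it was at the start of the episode above 0.02 m).
It also fails if it takes over 42 s, if anything falls off the work surface, if the arm or the gripper's body presses on something with over 40 N, if the wrist force passes 120 N, or if a joint passes its speed limit or range.

## Working session

There is one attempt and no reset: what is moved stays moved. The work goes in short steps, each a Python script; the robot and the scene stay as the last script left them, time stands still between calls to the robot, and variables do not carry over. Pictures are saved under pics/ and viewed, and the job is handed in when it is done.

```bash
mkdir -p pics; ls; python3 - <<'E'
from plant import *
import cv2,numpy as np
for n in("scene","top"):
    p,d=get_image(n); cv2.imwrite(f"pics/{n}0.png",p[:,:,::-1]); np.savez(f"{n}0.npz",p=p,d=d)
    c=get_calibration(n); print(n,np.round(c["intrinsics"],1).tolist(),np.round(c["world_from_camera"],3).tolist())
o=observe();print(o["time_s"],o["eef_pos"],o["tcp_rot"],o["opening"])
E
```

```text
pics
scene [[392.8, 0.0, 258.8], [0.0, 392.8, 190.8], [0.0, 0.0, 1.0]] [[0.482, 0.492, -0.725, 1.449], [0.876, -0.253, 0.411, -0.494], [0.018, -0.833, -0.553, 0.685], [0.0, 0.0, 0.0, 1.0]]
top [[355.8, 0.0, 244.4], [0.0, 355.8, 190.6], [0.0, 0.0, 1.0]] [[0.01, -0.993, 0.116, 0.469], [-1.0, -0.008, 0.019, -0.047], [-0.018, -0.117, -0.993, 1.158], [0.0, 0.0, 0.0, 1.0]]
0.1 [ 0.1778932  -0.59857685  0.23030684] [-1.69735125  1.56906211  1.73303457] 0.08546597532453774
```

View pics/scene0.png

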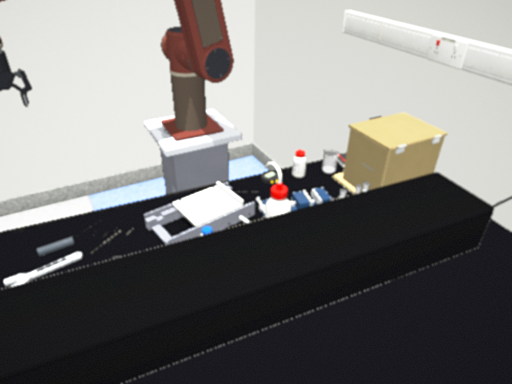

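View pics/top0.png

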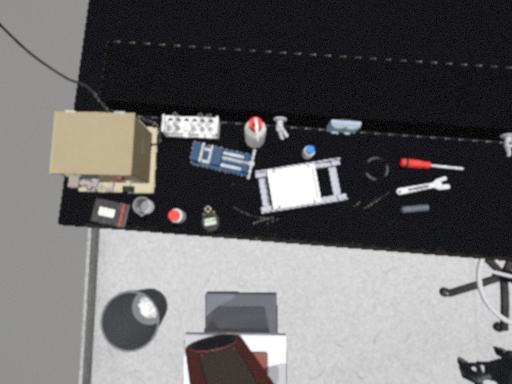

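```bash
python3 - <<'E'
import cv2,numpy as np
p=np.load("top0.npz")["p"][:,:,::-1]
a=cv2.resize(p[130:230,235:365],None,fx=6,fy=6,interpolation=cv2.INTER_CUBIC)
cv2.imwrite("pics/topz.png",a)
p=np.load("scene0.npz")["p"][:,:,::-1]
a=cv2.resize(p[150:250,135:335],None,fx=4,fy=4,interpolation=cv2.INTER_CUBIC)
cv2.imwrite("pics/scenez.png",a)
E
```

```text
(no output)
```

View pics/topz.png

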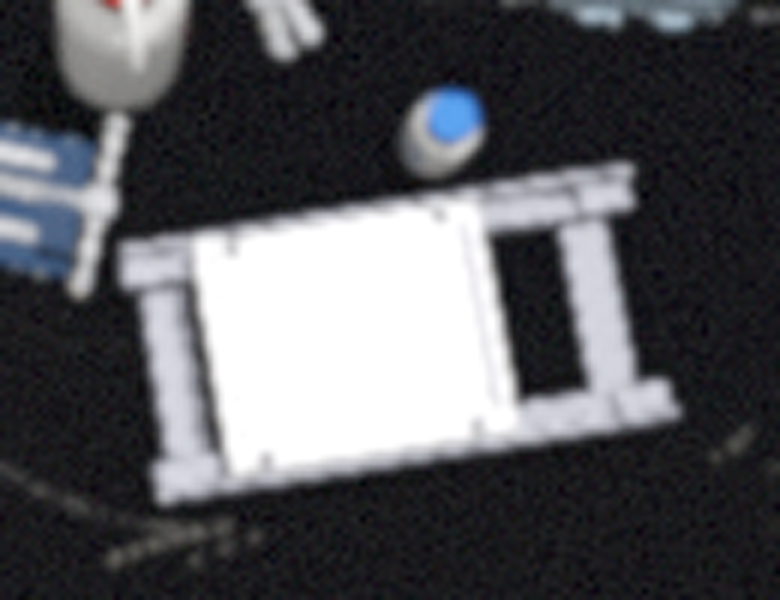

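View pics/scenez.png

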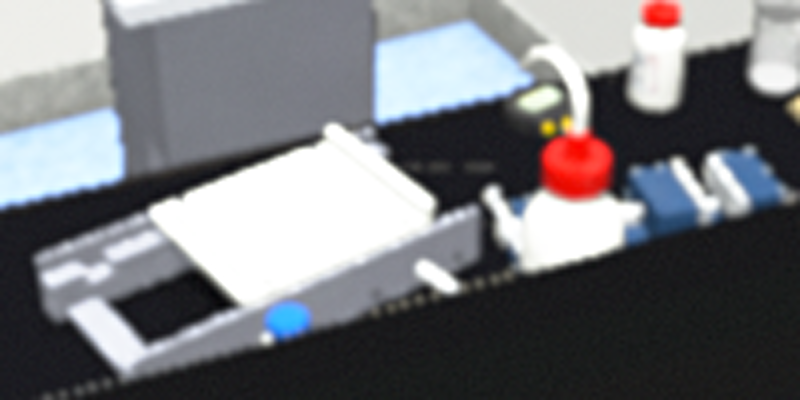

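```bash
cat > h.py <<'E'
import cv2,numpy as np
from plant import *
def cloud(n,d):
    c=get_calibration(n);K=np.array(c["intrinsics"]);T=np.array(c["world_from_camera"])
    v,u=np.indices(d.shape)
    P=np.stack([(u-K[0,2])/K[0,0]*d,(v-K[1,2])/K[1,1]*d,d],-1)
    return P@T[:3,:3].T+T[:3,3]
def ray(n,uv,z):
    c=get_calibration(n);K=np.array(c["intrinsics"]);T=np.array(c["world_from_camera"])
    uv=np.atleast_2d(uv).astype(float)
    r=np.c_[(uv[:,0]-K[0,2])/K[0,0],(uv[:,1]-K[1,2])/K[1,1],np.ones(len(uv))]@T[:3,:3].T
    return T[:3,3]+r*((z-T[2,3])/r[:,2])[:,None]
def comp(m,near):
    n,l=cv2.connectedComponents(m.astype(np.uint8)); return l==l[near[1],near[0]]
E
python3 - <<'E'
from h import *
f=np.load("top0.npz");p,d=f["p"],f["d"];C=cloud("top",d)
print(p[190,295],p[165,262],p[175,335],p[190,337])
m=comp(p.min(2)>235,(295,190));print("board px",m.sum(),"z pct",np.percentile(C[m][:,2],[2,10,50,90,98]).round(4))
g=comp(p.min(2)>120,(295,190));print("all px",g.sum(),"z pct",np.percentile(C[g][:,2],[2,10,50,90,98]).round(4))
for nm,mm,zs in(("board",m,(.058,)),("frame",g,(.052,.04))):
    cs,_=cv2.findContours(mm.astype(np.uint8),cv2.RETR_EXTERNAL,cv2.CHAIN_APPROX_NONE)
    c=max(cs,key=cv2.contourArea);
    for z in zs:
        w=ray("top",c[:,0],z)[:,:2]
        r=cv2.minAreaRect((w*1000).astype(np.float32));print(nm,z,r,cv2.boxPoints(r).round(0).tolist())
f=np.load("scene0.npz");p,d=f["p"],f["d"];C=cloud("scene",d)
m=comp(p.min(2)>225,(205,205));W=C[m];print("scene px",m.sum(),np.percentile(W[:,2],[2,10,50,90,98]).round(4),W.mean(0))
r=cv2.minAreaRect((W[:,:2][(W[:,2]>.03)&(W[:,2]<.09)]*1000).astype(np.float32));print(r,cv2.boxPoints(r).round(0).tolist())
E
```

```text
[255 255 255] [22 18 24] [210 211 220] [211 212 221]
board px 1791 z pct [0.0543 0.0559 0.0588 0.0617 0.071 ]
all px 3187 z pct [-0.0003  0.0142  0.0565  0.061   0.0704]
board 0.058 ((615.3775634765625, -179.30810546875), (121.17797088623047, 147.87794494628906), 9.26917839050293) [[544.0, -116.0], [567.0, -262.0], [687.0, -243.0], [663.0, -97.0]]
frame 0.052 ((618.9279174804688, -200.98690795898438), (137.80838012695312, 270.9992980957031), 9.735552787780762) [[528.0, -79.0], [574.0, -346.0], [710.0, -323.0], [664.0, -56.0]]
frame 0.04 ((620.5513305664062, -202.65768432617188), (139.30303955078125, 273.9384765625), 9.735549926757812) [[529.0, -79.0], [575.0, -349.0], [712.0, -326.0], [666.0, -56.0]]
scene px 1726 [0.0407 0.0544 0.0579 0.0604 0.0703] [ 0.62209687 -0.18109542  0.0597311 ]
((612.467529296875, -165.81585693359375), (134.13783264160156, 184.89553833007812), 10.260429382324219) [[530.0, -87.0], [563.0, -269.0], [695.0, -245.0], [662.0, -63.0]]
```

```bash
python3 - <<'E'
from h import *
a=np.deg2rad(9.7);ex=np.array([np.sin(a),-np.cos(a)]);ey=np.array([np.cos(a),np.sin(a)]);O=np.array([.6195,-.2015])
for n,s in(("top",(295,190)),("scene",(205,205))):
    f=np.load(n+"0.npz");p,d=f["p"],f["d"];C=cloud(n,d)
    k=(np.linalg.norm(C[...,:2]-O,axis=-1)<.25)&(C[...,2]>.065)&(C[...,2]<.08)&(p.min(2)>225)
    W=C[k];R=np.c_[(W[:,:2]-O)@ex,(W[:,:2]-O)@ey]; k2=(abs(R[:,1])<.065)&(abs(R[:,0])<.15)
    print(n,k2.sum(),np.percentile(R[k2],[5,50,95],axis=0).round(4).tolist(),np.percentile(W[k2][:,2],[5,50,95]).round(3))
    # tall things near the approach point and path of gripper body
    X=(C[...,:2]-O)@ex;Y=(C[...,:2]-O)@ey
    t=(abs(Y)<.1)&(X>-.25)&(X<.1)&(C[...,2]>.09)&(d>0);print("tall",t.sum(), (np.c_[X[t],Y[t],C[t][:,2]].min(0),np.c_[X[t],Y[t],C[t][:,2]].max(0)) if t.any() else "")
pos=O+ex*(-.125)
print("lip exp",-.022-.075,pos)
# orientation options: tool x down
from scipy.spatial.transform import Rotation as Ro
for s in range(4):
    th=a+s*np.pi/2
    y=np.array([np.cos(th),np.sin(th),0]);x=np.array([0,0,-1.]);z=np.cross(x,y)
    e=Ro.from_matrix(np.c_[x,y,z]).as_euler("xyz")
    for X in(-.13,-.05):
        q=inverse_kinematics([*(O+ex*X),.05],list(e)); print(s,e.round(3),X,None if q is None else np.round(q,2))
E
```

```text
top 97 [[-0.0969, -0.0544], [-0.0936, -0.0009], [-0.0902, 0.0528]] [0.068 0.07  0.074]
tall 0 
scene 99 [[-0.0946, -0.054], [-0.0896, 0.0031], [-0.0861, 0.0561]] [0.066 0.069 0.071]
tall 0 
lip exp -0.097 [ 0.59843883 -0.07828707]
0 [1.401 1.571 0.   ] -0.13 [-0.25  0.36  1.72 -0.    1.06 -0.42]
0 [1.401 1.571 0.   ] -0.05 [-0.37  0.42  1.64  0.    1.08 -0.54]
1 [-0.169  1.571  0.   ] -0.13 [-0.25  0.36  1.72  0.    1.06 -1.99]
1 [-0.169  1.571  0.   ] -0.05 [-0.37  0.42  1.64  0.    1.08 -2.11]
2 [-1.74   1.571  0.   ] -0.13 None
2 [-1.74   1.571  0.   ] -0.05 [-0.37  0.42  1.64 -0.    1.08  2.6 ]
3 [2.972 1.571 0.   ] -0.13 [-0.25  0.36  1.72 -0.    1.06  1.15]
3 [2.972 1.571 0.   ] -0.05 [-0.37  0.42  1.64  0.    1.08  1.03]<sys>:0: UserWarning: Gimbal lock detected. Setting third angle to zero since it is not possible to uniquely determine all angles.
```

```bash
python3 - <<'E'
from h import *
a=np.deg2rad(9.7);ex=np.array([np.sin(a),-np.cos(a)]);ey=np.array([np.cos(a),np.sin(a)]);O=np.array([.6195,-.2015])
f=np.load("top0.npz");C=cloud("top",f["d"]);X=(C[...,:2]-O)@ex;Y=(C[...,:2]-O)@ey
t=(abs(Y)<.035)&(X>-.17)&(X<-.105);print("zmax behind lip",C[t][:,2].max())
e=[1.401,1.571,0]
gripper_to(0.0)
P=O+ex*-.129
movep([*P,.2],e); move_l([*P,.052],feed=.1)
o=observe();print(o["time_s"],o["eef_pos"],o["ft_force"],o["opening"])
for n in("scene","top"):
    p,d=get_image(n); np.savez(n+"1.npz",p=p,d=d); q=p[150:250,135:335] if n=="scene" else p[130:230,235:365]
    cv2.imwrite(f"pics/{n}1.png",cv2.resize(q[:,:,::-1],None,fx=4,fy=4,interpolation=cv2.INTER_CUBIC))
E
```

```text
zmax behind lip 0.019633911060446207
4.8917 [ 0.5983857  -0.07449599  0.05284144] [0.27389415 0.17777514 0.4458347 ] 2.5049032715195943e-05
```

View pics/scene1.png

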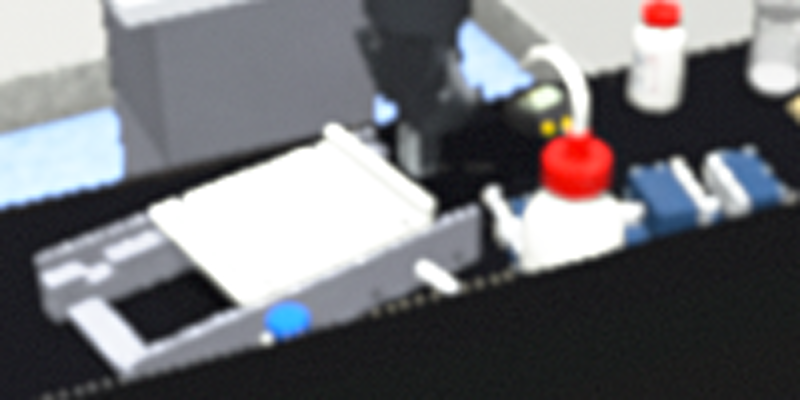

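View pics/top1.png

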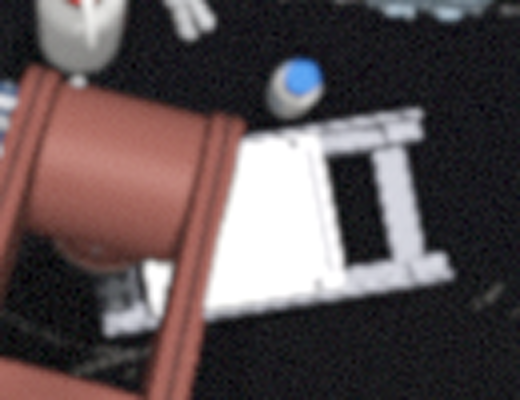

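The scene crop shows the shut fingertips at about (418,165), upright and centred just behind the lip, which runs from (335,130) to (435,205). The board has not moved, so I'll push.

```bash
python3 - <<'E'
from h import *
a=np.deg2rad(9.7);ex=np.array([np.sin(a),-np.cos(a)]);O=np.array([.6195,-.2015])
def st(s,r):
    o=observe();print(s,r,round(o["time_s"],2),"X",((np.array(o["eef_pos"][:2])-O)@ex).round(4),"z",o["eef_pos"][2].round(4),"F",np.round(o["ft_force"],1))
for X,v,F in((-.1,.012,15),(-.062,.012,15),(-.025,.008,15)):
    r=move_l([*(O+ex*X),.052],feed=v,max_force=F); st(X,r)
    if r:break
p,d=get_image("scene"); np.savez("scene2.npz",p=p,d=d)
cv2.imwrite("pics/scene2.png",cv2.resize(p[150:250,135:335][:,:,::-1],None,fx=4,fy=4,interpolation=cv2.INTER_CUBIC))
E
```

```text
-0.1 False 7.56 X -0.1 z 0.052 F [ 0.1  2.4 -0.3]
-0.062 False 10.88 X -0.062 z 0.052 F [-1.   3.3  0.6]
-0.025 True 13.98 X -0.0377 z 0.0515 F [-0.6 -0.8 -0.8]
```

View pics/scene2.png

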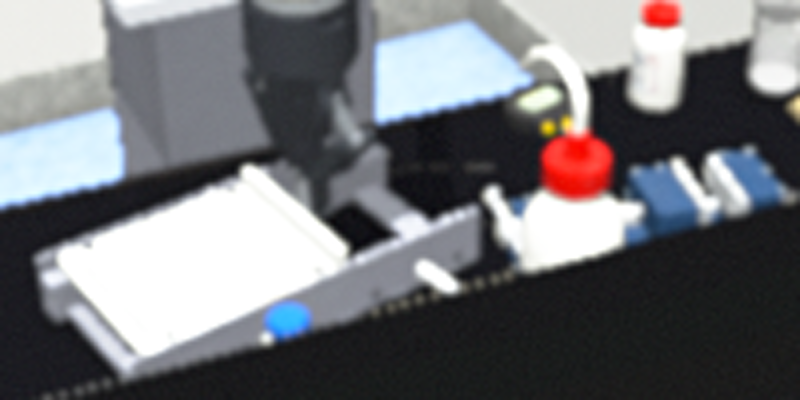

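The board slid and the push met a hard stop at X=-38 mm; I expected about -41. In the crop the board looks level with the flanges, with its lip from (245,170) to (345,250). I'll back off and measure.

```bash
python3 - <<'E'
from h import *
a=np.deg2rad(9.7);ex=np.array([np.sin(a),-np.cos(a)]);ey=np.array([np.cos(a),np.sin(a)]);O=np.array([.6195,-.2015])
move_l([*(O+ex*-.075),.052],feed=.05); move_l([*(O+ex*-.075),.25],feed=.15)
q=list(observe()["q"]);q[0]=-1.3;set_joints(q)
o=observe();print(o["time_s"],o["eef_pos"],np.round(o["ft_force"],2))
for n in("top","scene"):
    p,d=get_image(n);C=cloud(n,d);np.savez(n+"3.npz",p=p,d=d)
    X=(C[...,:2]-O)@ex;Y=(C[...,:2]-O)@ey;Z=C[...,2]
    b=(X>-.01)&(X<.1)&(abs(Y)<.045)&(p.min(2)>225)
    A=np.c_[X[b],Y[b],np.ones(b.sum())];k=np.linalg.lstsq(A,Z[b],rcond=None)[0]
    print(n,"top z",np.median(Z[b]).round(4),"slopes",k[:2].round(3))
    L=(X>-.06)&(X<-.01)&(abs(Y)<.065)&(Z>.057)&(Z<.08)&(p.min(2)>225)
    print(" lip",np.percentile(X[L],[5,50,95]).round(4),"Y",np.median(Y[L]).round(4),"z",np.median(Z[L]).round(4))
    if n=="top":
        m=comp(p.min(2)>235,(315,187))
        c=max(cv2.findContours(m.astype(np.uint8),cv2.RETR_EXTERNAL,cv2.CHAIN_APPROX_NONE)[0],key=cv2.contourArea)
        r=cv2.minAreaRect((ray(n,c[:,0],.05)[:,:2]*1000).astype(np.float32));w=np.array(r[0])/1000-O;print(r,"in riser",w@ex,w@ey)
    p0=np.load(n+"0.npz")["p"]
    cv2.imwrite(f"pics/{n}3.png",p[:,:,::-1])
E
```

```text
18.45 [ 0.24288431 -0.56984439  0.24863368] [ 0.26 -0.41  0.04]
top top z 0.0505 slopes [-0.001  0.004]
 lip [-0.0259 -0.0229 -0.0195] Y -0.0026 z 0.0628
((627.1527709960938, -249.67422485351562), (120.84674072265625, 146.880859375), 9.269176483154297) in riser 0.04877491119586168 -0.0005734823376016124
scene top z 0.0501 slopes [-0.001 -0.003]
 lip [-0.0236 -0.0187 -0.0157] Y 0.0029 z 0.0616
```

View pics/top3.png

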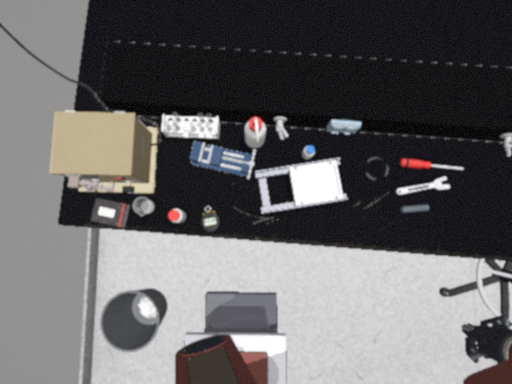

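View pics/scene3.png

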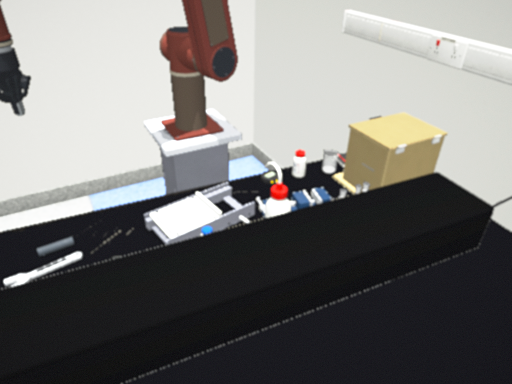

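The board's top is now at z = 50 mm, down from 58, and flat. In the top view the bottle at (308,152), the other bottle at (177,215), the beaker at (143,205) and the stopwatch haven't moved.

```bash
python3 -c "
from plant import *
job_done();print(observe()['time_s'])"
```

```text
the job is handed in; nothing more can be done
the job is handed in; nothing more can be done
```

The board is in its locating notches and flat on the rails, and I handed the job in. I pushed it about 70 mm with the closed fingertips against the outer face of the lip, at 8–12 mm/s. The 15 N force limit stopped the push at the notch walls; I then backed off, raised the arm and swung it clear, finishing at about 18.5 s.

**Height and tilt:** the board's top measures 50.5 mm in the top view and 50.1 mm in the scene view, down from about 58 mm, which matches home height. Slopes are 0.004 or less, and the lip top is at about 62 mm.

**Position:** from the board's outline in the top view, it sits at 48.8 mm along the riser against 45 mm nominal, and 0.6 mm off across.
- That 3.8 mm offset is more than the 2.5 mm of play the notches allow. I put it down to error in my riser origin and the calibration, because the 8 mm drop shows the lugs are in.
- The two views also disagree by about 4 mm on where the lip lies along the rails.

**Bystanders:** the bottles, beaker and stopwatch look unmoved in the pictures before and after. I judged this by eye and did not measure it.

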